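# Seat the board carrier on the test base and hold the run plunger half-way

### The job

Pick up the board carrier by its bridge handle and lower it fully down onto the test base's two pegs, wide hole over the thick peg, letting go only once it is down. Then, with the gripper itself, press the sprung plunger of the hold-to-run pod half-way down (10 of its 20 mm, its top level with the gauge post beside it) and finish while still holding it there; never push it to the bottom, for that trips the emergency stop. Leave the carrier seated and the other things on the bench alone.

Things in the scene. Friction and masses are not known exactly. Their poses are not given: they have to be found in the camera images.
- carrier_handle (a point): Centre of the handle bar of the board carrier (loose, 0.25 to 0.5 kg), 59 mm above the carrier's underside, over its centre. The black bar bridges the board: 128 mm long in x, 14 mm wide in y (grip across y), 22 mm high, top 70 mm above the underside. x runs along the carrier from wide to narrow hole, z up.
- wide_hole (a point): Centre of the carrier's wide through hole (17 mm across), at the plate's underside, 75 mm from the plate's centre in -x. The plate is aluminium, 176 x 76 x 10 mm (x, y, z), with a green circuit board on it under the handle; its parts reach 28 mm above the underside.
- narrow_hole (a point): Centre of the carrier's narrow through hole (11 mm across), at the plate's underside, 75 mm from the plate's centre in +x.
- test_base: Test base fixed to the bench: grey block 200 x 96 mm (x, y) with two raised aluminium end ledges, 24 mm above the bench, on which the carrier rests when home (its handle centre is then 83 mm above the bench). Origin at the centre of its underside; x towards the thin peg, z up. Two upright pegs with tapered tops, 75 mm either side of the middle, stand 22 mm above the ledges.
- base_seat (a point): Middle of the seat of the test base, at the height of the ledges (24 mm above the bench); when the carrier is home the centre of its underside is here. Axes as the test base.
- thick_peg_top (a point): Tip of the thick peg (14 mm across, at x = -75 mm on the base), 46 mm above the bench.
- thin_peg_top (a point): Tip of the thin peg (8 mm across, at x = +75 mm on the base), 46 mm above the bench.
- pod: Hold-to-run pod fixed to the bench: grey block 92 x 92 mm, top 40 mm above the bench, carrying the plunger in its middle and a thin steel gauge post (8 mm across, top 68 mm above the bench) 36 mm from the plunger's axis in the pod's +x direction. Origin at the centre of its underside, z up.
- plunger_top (a point): Centre of the flat top of the plunger's black round head (42 mm across, 12 mm thick, on a 14 mm steel stem); 78 mm above the bench when up, 68 mm when half-way, 58 mm at the bottom.
- plunger (a joint): Travel of the plunger in m: 0 up, 0.010 half-way, 0.020 at the bottom. It springs back when released. It takes 3 N to start it, 8 N at half-way, 13 N at the bottom.
- wire_reel: Bystander: wire reel standing on its flange, 60 mm across, 50 mm high; origin at the centre of its underside.
- small_bottle: Bystander: small bottle with a pointed spout, 32 mm across, 90 mm high; origin at the centre of its underside.
- screwdriver: Bystander: lying screwdriver, 142 mm long, 22 mm thick; origin under its middle.
- parts_dish: Bystander: shallow round dish of small hardware, 67 mm across, 24 mm high; origin at the centre of its underside.
Mind the look-alikes: they are no part of the job. Several things look just like the part that bears carrier_handle: the one meant starts farthest to the robot's left.

How it is judged (in metres and radians):
On the way, in this order (a step that is already met when the one before it is completed fails the run):
1. the carrier sits fully home on the base's pegs and has been let go (horizontal distance between carrier_handle and base_seat below 0.005 m and z of carrier_handle in the frame of test_base between 0.08 and 0.0865 m and angle between carrier_handle's own z axis and vertical below 0.04 rad and angle between the x axis of carrier_handle and the x axis of test_base, either way round below 0.06 rad and horizontal distance between wide_hole and thick_peg_top below 0.006 m and contact force between the fingers and carrier below 0.2 N and linear speed of carrier below 0.02 m/s), for 0.2 s.
2. the gripper holds the plunger half-way down (value of joint plunger between 0.006 and 0.014 m and contact force between any of the fingers, the arm and plunger above 3 N), for 0.3 s.
At the end, for the whole second after the job is handed in: The carrier rests fully home on the test base (plate within 3.5 mm of the ledges' height, within 5 mm sideways, level, wide hole over the thick peg), not touched by the fingers, while the gripper itself pushes on the plunger (at least 3 N) and keeps it still at 6 to 14 mm of its 20 mm travel (all of step 1 and all of step 2 and velocity of joint plunger between -0.01 and 0.01 m/s); the arm keeps its last pose, push and grip.
It fails at once if the plunger is pushed past 17.5 mm (emergency stop) (value of joint plunger above 0.0175 m).
It fails at once if the carrier is let go over the base before it is down (horizontal distance between carrier_handle and base_seat below 0.04 m and z of carrier_handle in the frame of test_base above 0.095 m and contact force between the fingers and carrier below 0.1 N).
It fails at once if a bystander is moved more than 30 mm (distance of any of wire_reel, small_bottle, screwdriver, parts_dish from where it was at the start of the episode above 0.03 m).
It also fails if it takes over 54 s, if anything falls off the work surface, if the arm or the gripper's body presses on something with over 40 N, if the wrist force passes 120 N, or if a joint passes its speed limit or range.

### The arm

A 7-joint arm with a two-finger parallel gripper is mounted at the origin on a cart in front of the work surface, level with it; the furniture and walls round the work are solid. World frame = base frame: x ahead of the robot, y to its left, z up, the work surface at z = 0. Lengths are in mm, angles in rad, forces in N, time in s.
With the tool pointing down it reaches from about 400 to 850 mm from the base axis. Payload 4.5 kg.
Tool frame: the origin (TCP) lies at the very end of the fingers, on their centre line; the grasp point (between the pads) lies 19 mm behind it; z points along the fingers, y is the line along which they close (so a half turn about z gives the same grasp; the last joint's range is limited). The gripper opens to 88 mm and grips with 3 to 60 N. Pads are 18 mm wide; open, the fingers measure 123 mm over their backs; the gripper's body (75 mm by 187 mm) begins 45 mm behind the grasp point.
Start: joints at [0.034, 0.689, -0.195, 1.565, 0.157, 0.902, -0.215], TCP at [625.023, 0.026, 238.743] pointing down, gripper open.
Joint ranges: [-3.01, 3.01], [-0.46, 2.08], [-1.47, 1.51], [0.13, 2.56], [-1, 4.14], [0.04, 2.09], [-2.66, 2.66]. Speed limits (rad/s): [2.57, 2.57, 3.14, 3.14, 3.14, 3.14, 3.14].

### API

Orientations are given as a rotation vector (axis times angle).
In Python, from cell import env, optics, ticket gives the robot as it stands. The module is installed in compiled form; this text tells all that it offers.
- The arm moves only by the shell command python3 -m inch 'ROWS' [FORCE]. ROWS is JSON, one flat list of numbers, 7 for each row, row after row: the opening, from 0 (shut) to 1 (fully open), then the shift along the tool's x, y, z in m, then the turn, a rotation vector about the tool's x, y, z in rad. A call has 1 to 5 rows; each row shifts and turns the commanded pose from where the row before left it, along the tool's axes as they then stand; what a row does not reach is not made up. A row lasts 1/10 s, in which the tool goes at most 50 mm and 8.59 degrees, less where a joint would pass 70% of its speed; a pose out of reach is approached as far as the arm can. A call is refused whole if a number of a shift passes 0.05 or a number of a turn 0.15, either way. A call with a gripper value outside its range is refused whole. The fingers move at their own pace and stop on an object; FORCE is the grip in N (left out, the last holds). Time passes only in rows, so rows that do not move let the fingers close. It gives the time, the measured TCP pose, the force, the opening and the grip force at its end, in the units of the state.
- env.get_state(): the state, without advancing time (a new reading comes with each control period).
- optics.get_image(name): name is "scene" or "side" or "wrist"; returns the picture (400x640x3 uint8, red, green, blue); there is no depth.
- optics.camera_params(name): a dict with "vertical_fov" (degrees; the focal length in pixels is half the picture's height over the tangent of half this angle, whatever the lens; pixels are square), "cx", "cy" (the principal point, pixels), "pose" (4x4, takes a point from camera to world coordinates); the wrist camera has in their place "mount" (4x4, takes a point from camera to tool coordinates, whose origin is the TCP and whose axes are the flange's). Camera axes: x right, y down, z forward; pixel columns grow to the right and rows downward; lengths in mm; the calibration is good to about 2 mm. A picture is of the moment at which its call begins: read the wrist's pose just before it. camera_params takes no time and is no camera call.
- ticket.hand_in(): hands the job in; it is judged then, once.
Trained networks look in the newest picture that a camera, given by its name, has taken for a name from the list of things; names that differ only in an ending like _2 or _b are one class to them, and where a whole thing is asked for, a point or a joint stands for the part that bears it (a point fixed in the world has none). Each returns a list of dicts, best first, with "score" (0 to 1); they miss things now and then, are a little off and sometimes report something else, mostly with a low value. They report only what shows in the picture. A call takes as long as a camera call. They do not tell look-alikes from the thing itself.
- optics.search_frame(thing, camera): "xyz" ([x, y, z] in mm, in world coordinates, good to about 4 mm: the middle of the surface that is visible of it).
The state is a dict: "time_s": time; "joints": joint angles; "qd": joint speeds; "effort": joint torques, N m; "tool_pos": TCP position; "ee_rot": TCP orientation; "force": force on the tool from outside, world axes, zero at the start; "moment": the same for the moment, N m; "finger_gap": finger opening in mm; "grip_force": force on a finger pad.
Only numpy, scipy, OpenCV 4.12 (cv2) and the standard library are available. Lean on these libraries where they do the work, as an engineer would, in place of code of your own. Each camera call takes 0.05 s, during which the arm holds its last target. There are 200 camera calls.

## Working session

There is one attempt and no reset: what is moved stays moved. The work goes in short steps, Python scripts to look and compute and a shell command to move; the robot and the scene stay as the last step left them, time stands still between calls to the robot, and variables do not carry over. Pictures are saved under pics/ and viewed, at most 10 in all, crops included, and the job is handed in when it is done.

```bash
mkdir -p pics
cat > h.py <<'E'
from cell import env, optics, ticket
import numpy as np, cv2
from scipy.spatial.transform import Rotation as R
def snap(cam,fn):
    im=optics.get_image(cam); cv2.imwrite('pics/'+fn,im[:,:,::-1]); return im
def campose(cam):
    p=optics.camera_params(cam)
    f=200/np.tan(np.radians(p['vertical_fov'])/2)
    if 'pose' in p: T=np.array(p['pose'])
    else:
        s=env.get_state(); W=np.eye(4); W[:3,:3]=R.from_rotvec(s['ee_rot']).as_matrix(); W[:3,3]=s['tool_pos']; T=W@np.array(p['mount'])
    return f,p['cx'],p['cy'],T
def ray(cam,u,v,z):
    f,cx,cy,T=campose(cam); d=T[:3,:3]@np.array([(u-cx)/f,(v-cy)/f,1]); o=T[:3,3]
    return o+d*(z-o[2])/d[2]
def proj(cam,P):
    f,cx,cy,T=campose(cam); q=T[:3,:3].T@(np.array(P)-T[:3,3]); return cx+f*q[0]/q[2],cy+f*q[1]/q[2]
E
python3 - <<'E'
from h import *
np.set_printoptions(precision=1,suppress=True)
print(env.get_state())
for c in ['scene','side']:
    p=optics.camera_params(c); print(c,p)
    snap(c,c+'1.png')
    for t in ['carrier_handle','wide_hole','narrow_hole','test_base','thick_peg_top','thin_peg_top','pod','plunger_top','wire_reel','small_bottle','screwdriver','parts_dish']:
        print(t,[(round(d['score'],2),np.array(d['xyz']).round()) for d in optics.search_frame(t,c)])
print(optics.camera_params('wrist'))
E
```

```text
{'time_s': 0.0, 'joints': array([ 0. ,  0.7, -0.2,  1.6,  0.2,  0.9, -0.2]), 'qd': array([ 0., -0.,  0.,  0.,  0.,  0., -0.]), 'effort': array([  0. , -52.8,  -1.3, -15.3,  -0.1,   0. ,   0. ]), 'tool_pos': array([624.4,  -0.1, 237.9]), 'ee_rot': array([-2.2, -2.2,  0. ]), 'force': array([ 0. , -0.2, -0.4]), 'moment': array([-0., -0., -0.]), 'grip_force': 0.0, 'finger_gap': 87.8840232371456}
scene {'vertical_fov': 50.24266554236248, 'cx': 320.79798408267254, 'cy': 198.9248197333376, 'pose': array([[   0.7,   -0.5,    0.5, -104. ],
       [  -0.7,   -0.4,    0.5, -623.6],
       [  -0. ,   -0.8,   -0.6,  825.9],
       [   0. ,    0. ,    0. ,    1. ]])}
carrier_handle [(0.96, array([515., -10.,  18.])), (0.72, array([ 301., -345.,   16.]))]
wide_hole [(0.79, array([512.,   2.,  17.])), (0.69, array([ 302., -344.,   14.]))]
narrow_hole [(0.72, array([ 303., -343.,   19.])), (0.69, array([515.,  -3.,  16.])), (0.37, array([ 538., -225.,   19.]))]
test_base [(0.88, array([ 535., -223.,   18.]))]
thick_peg_top [(0.91, array([ 534., -226.,   22.]))]
thin_peg_top [(0.84, array([ 536., -225
[... 967 characters left out ...]
22.]))]
thick_peg_top [(0.95, array([ 542., -233.,   22.]))]
thin_peg_top [(0.89, array([ 542., -234.,   18.]))]
pod [(0.55, array([567., 200.,  41.])), (0.37, array([ 541., -232.,   19.]))]
plunger_top []
wire_reel [(0.84, array([743., 102.,  41.]))]
small_bottle [(0.65, array([ 715., -247.,   44.])), (0.4, array([ 540., -232.,   23.]))]
screwdriver [(0.71, array([ 520., -428.,   13.]))]
parts_dish [(0.55, array([535., 423.,  12.]))]
{'vertical_fov': 71.47432827864462, 'cx': 315.86684177153995, 'cy': 204.7712515201089, 'mount': array([[  -0. ,   -1. ,   -0.3,   76.4],
       [   1. ,   -0. ,   -0. ,    1.7],
       [   0. ,   -0.3,    1. , -146. ],
       [   0. ,    0. ,    0. ,    1. ]])}
```

View pics/scene1.png

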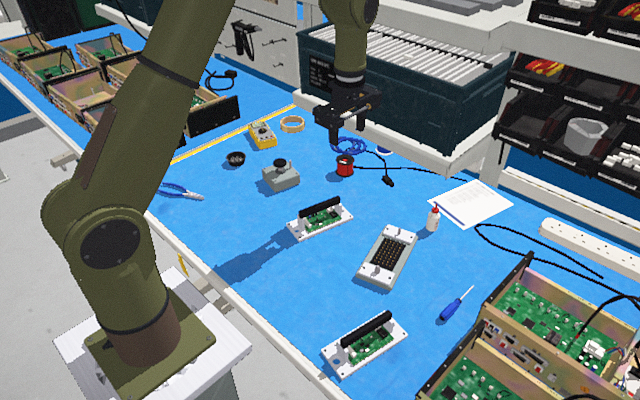

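View pics/side1.png

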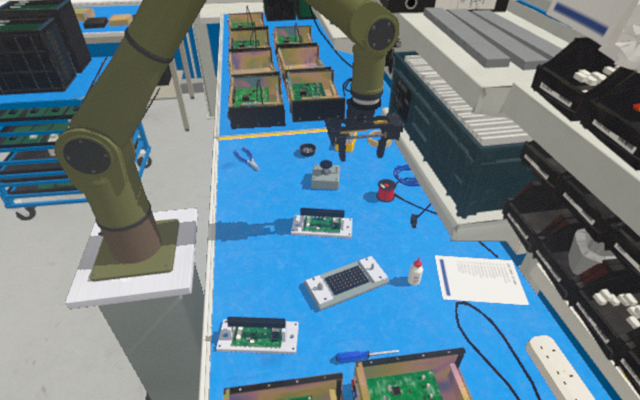

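The scene view shows the target carrier at about px (320,220), the base at (387,257), the pod at (280,175), and a second carrier at (365,343), nearer the right, which is the look-alike. The side view agrees: carrier (322,224), base (347,283), pod (325,175). The hole sizes need a closer look.

Run:
```python
from h import *
snap('wrist','w1.png')
im=cv2.imread('pics/scene1.png'); s=cv2.imread('pics/side1.png')
a=cv2.resize(im[190:300,275:435],(800,550),interpolation=cv2.INTER_CUBIC)
cv2.imwrite('pics/sc.png',a)
```

```text
(no output)
```

View pics/w1.png

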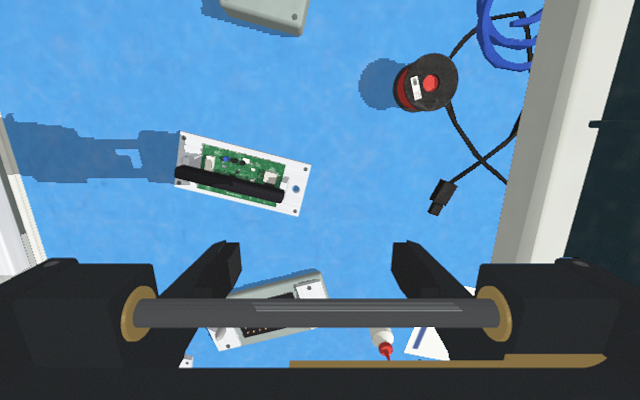

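View pics/sc.png

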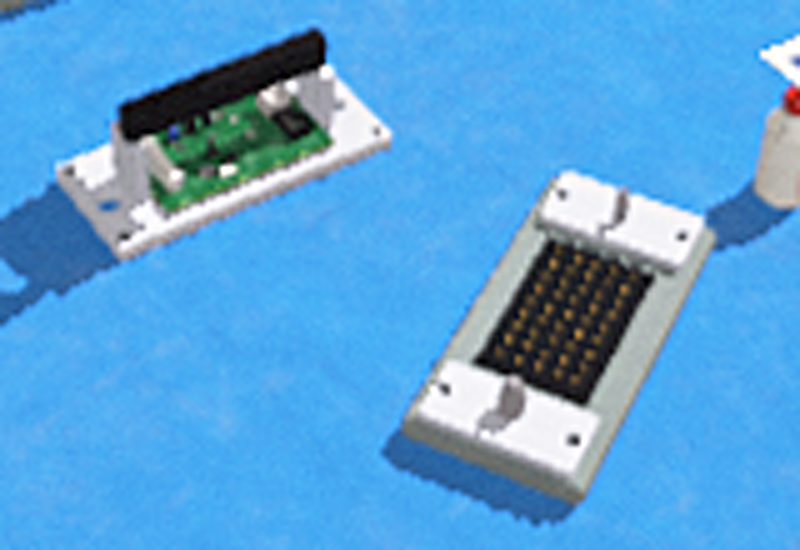

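Wrist view: the carrier handle runs from (176,172) to (284,197), with one hole at (296,188). In the scene crop, the near peg at (510,390) looks thicker than the far one at (620,205). The holes still need a closer look.

Run:
```python
from h import *
np.set_printoptions(precision=1,suppress=True)
a=ray('wrist',176,171,68);b=ray('wrist',284,196,68);print('handle',a,b,(a+b)/2,np.linalg.norm(a-b),np.degrees(np.arctan2(*(b-a)[1::-1])))
c=[ray('wrist',u,v,10) for u,v in [(180,131),(310,165),(297,215),(175,183)]];print(c,np.mean(c,0)); print('hole',ray('wrist',296,188,10))
n=ray('scene',378,265.6,46);f=ray('scene',400,228,46);print('pegs',n,f,(n+f)/2,np.linalg.norm(n-f),np.degrees(np.arctan2(*(f-n)[1::-1])))
print(ray('scene',279.5,161,78))
print(env.get_state()['ee_rot'], campose('wrist')[3])
```

```text
handle [465.7  18.7  68. ] [588.8 -11.2  68. ] [527.2   3.7  68. ] 126.75429964131267 -13.619187355053711
[array([449.3,  60.7,  10. ]), array([618.6,  16.2,  10. ]), array([599.5, -55.4,  10. ]), array([432.3,  -8.6,  10. ])] [524.9   3.3  10. ]
hole [598.9 -15.7  10. ]
pegs [ 475.7 -239.7   46. ] [ 618.1 -199.8   46. ] [ 546.9 -219.7   46. ] 147.82886315630086 15.649379344024089
[573.  224.8  78. ]
[-2.2 -2.2 -0. ] [[  1.   -0.   -0.  626.7]
 [ -0.   -1.   -0.3  76.4]
 [ -0.    0.3  -1.  384.7]
 [  0.    0.    0.    1. ]]
```

```bash
python3 -m inch '[1,0.001,-0.033,0.02,0,0,0, 1,0.001,-0.033,0.02,0,0,0, 1,0.001,-0.032,0.02,0,0,0, 1,0,0,0,0,0,-0.147, 1,0,0,0,0,0,-0.147]'
python3 -m inch '[1,0,0,0,0,0,-0.147, 1,0,0,0,0,0,-0.147, 1,0,0,0,0,0,-0.147, 1,0,0,0,0,0,-0.147, 1,0,0,0,0,0,-0.147]'
python3 -m inch '[1,0,0,0,0,0,-0.147, 1,0,0,0,0,0,-0.147, 1,0,0,0,0,0,0, 1,0,0,0,0,0,0]'
python3 - <<'E'
from h import *
np.set_printoptions(precision=3,suppress=True)
s=env.get_state();print(R.from_rotvec(s['ee_rot']).as_matrix(),s['joints'],s['tool_pos'])
snap('wrist','w2.png')
E
```

```text
time_s: 1.85
tool_pos: [525.5, 3.1, 178.3]
ee_rot: [-1.863, -2.528, 0.003]
force: [0.1, -0.1, -0.6]
finger_gap: 88.0
grip_force: 0.0
time_s: 2.35
tool_pos: [527.2, 2.9, 178.9]
ee_rot: [0.832, 3.029, 0.0]
force: [-0.2, -0.3, -0.1]
finger_gap: 88.1
grip_force: 0.0
time_s: 2.75
tool_pos: [527.1, 2.9, 178.7]
ee_rot: [0.394, 3.117, 0.0]
force: [-1.0, 0.8, 0.0]
finger_gap: 88.4
grip_force: 0.0
[[-0.969  0.249  0.   ]
 [ 0.249  0.969  0.   ]
 [-0.     0.    -1.   ]] [ 0.245  0.697 -0.559  1.91   0.561  0.694  0.667] [527.103   2.91  178.73 ]
```

View pics/w2.png

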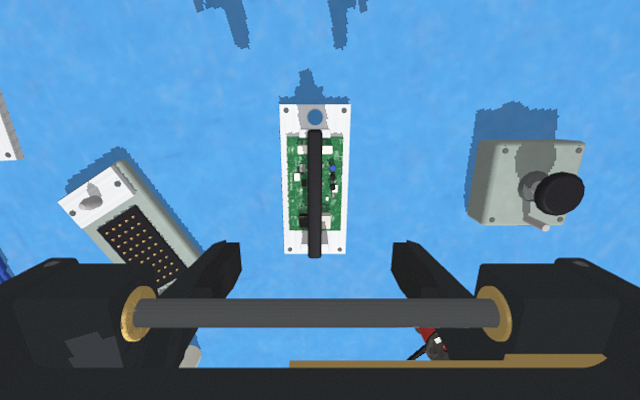

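The carrier is aligned under the gripper: handle from (315,130) to (315,257), near hole at (315,117). Pod with plunger on the right at (558,194), base at left with its near peg at (90,203). I'll compare hole and peg sizes before gripping.

Run:
```python
from h import *
np.set_printoptions(precision=1,suppress=True)
a=cv2.imread('pics/w1.png');b=cv2.imread('pics/w2.png');s=cv2.imread('pics/scene1.png');d=cv2.imread('pics/side1.png')
c=lambda i,x,y,r:cv2.resize(i[y-r:y+r,x-r:x+r],(260,260),interpolation=cv2.INTER_CUBIC)
cv2.imwrite('pics/cmp.png',np.vstack([np.hstack([c(a,296,188,16),c(b,315,117,16),c(b,92,200,30)]),np.hstack([c(s,378,268,16),c(s,399,232,16),c(d,347,283,44)])]))
h1,h2=ray('wrist',315,131,70),ray('wrist',315,258,59);print(h1,h2,(h1+h2)/2,np.degrees(np.arctan2(*(h2-h1)[1::-1])))
print('hole',ray('wrist',315,117,10)); cs=[ray('wrist',u,v,10) for u,v in [(280,103),(351,103),(346,254),(285,254)]];print(np.mean(cs,0))
print('plunger',ray('wrist',560,194,78))
```

```text
[464.4  18.1  70. ] [591.4 -14.7  59. ] [527.9   1.7  64.5] -14.478367335048105
hole [452.6  21.   10. ]
[525.2   2.8  10. ]
plunger [574.2 222.   78. ]
```

View pics/cmp.png

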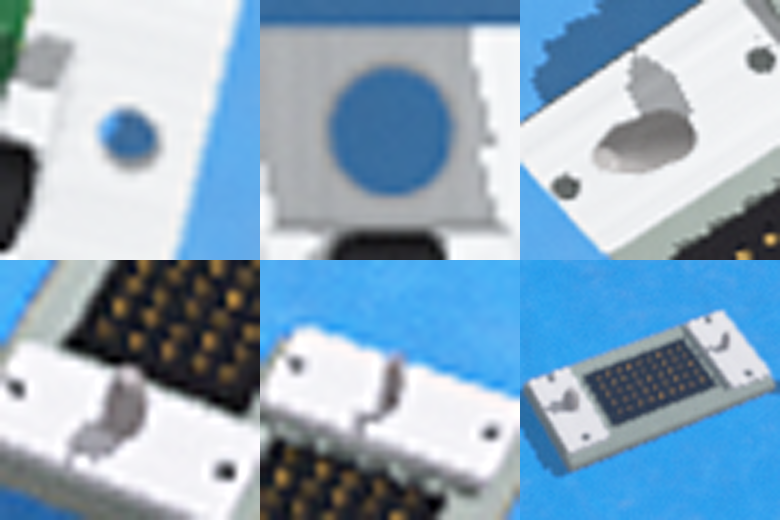

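Wide hole (17 mm) and thick peg are both on the robot side, so the carrier only needs about +30° of yaw. Next I descend and grip.

```bash
python3 -m inch '[1,0.0015,0,0.04,0,0,0, 1,0,0,0.04,0,0,0, 1,0,0,0.035,0,0,0, 1,0,0,0.0215,0,0,0, 1,0,0,0,0,0,0]'
python3 -m inch '[0,0,0,0,0,0,0, 0,0,0,0,0,0,0, 0,0,0,0,0,0,0, 0,0,0,0,0,0,0, 0,0,0,0,0,0,0]' 35
python3 -m inch '[0,0,0,0,0,0,0, 0,0,0,0,0,0,0, 0,0,0,0,0,0,0]'
```

```text
time_s: 3.3
tool_pos: [523.9, 3.4, 40.0]
ee_rot: [-0.389, -3.113, 0.003]
force: [-0.5, 0.4, 0.9]
finger_gap: 88.0
grip_force: 0.0
time_s: 3.8
tool_pos: [526.0, 3.3, 42.9]
ee_rot: [0.389, 3.116, 0.0]
force: [0.0, -0.6, 0.0]
finger_gap: 50.2
grip_force: 0.0
time_s: 4.1
tool_pos: [525.6, 3.3, 42.2]
ee_rot: [0.388, 3.117, -0.0]
force: [-0.6, -0.6, -0.8]
finger_gap: 26.2
grip_force: 0.0
```

```bash
python3 -m inch '[0,0,0,0,0,0,0, 0,0,0,0,0,0,0, 0,0,0,0,0,0,0, 0,0,0,0,0,0,0, 0,0,0,0,0,0,0]'
python3 -m inch '[0,0,0,-0.03,0,0,0, 0,0,0,-0.035,0,0,0, 0,0,0,-0.035,0,0,0, 0,0,0,0,0,0,0, 0,0,0,0,0,0,0]'
```

```text
time_s: 4.6
tool_pos: [525.4, 2.9, 42.2]
ee_rot: [-0.389, -3.117, 0.001]
force: [-0.4, -1.0, 0.3]
finger_gap: 13.6
grip_force: 35.0
time_s: 5.1
tool_pos: [525.4, 3.3, 141.9]
ee_rot: [0.388, 3.117, 0.0]
force: [-0.6, 0.4, -6.2]
finger_gap: 13.4
grip_force: 35.0
```

```bash
python3 -m inch '[0,-0.035,-0.012,0,0,0,0, 0,-0.036,-0.012,0,0,0,0, 0,-0.036,-0.012,0,0,0,0, 0,-0.035,-0.012,0,0,0,0, 0,0,0,0,0,0,-0.13]'
python3 -m inch '[0,0,0,0,0,0,-0.13, 0,0,0,0,0,0,-0.13, 0,0,0,0,0,0,-0.13, 0,0,0,0,0,0,0, 0,0,0,0,0,0,0]'
python3 -m inch '[0,0,0,0,0,0,0, 0,0,0,0,0,0,0]'
python3 - <<'E'
from h import *
np.set_printoptions(precision=3,suppress=True)
print(env.get_state()['joints'])
snap('wrist','w3.png')
print(proj('wrist',[475,-240,46]),proj('wrist',[619,-200,46]))
E
```

```text
time_s: 5.6
tool_pos: [654.2, -83.2, 138.8]
ee_rot: [0.191, 3.135, -0.006]
force: [-1.9, -0.3, -5.2]
finger_gap: 13.2
grip_force: 35.0
time_s: 6.1
tool_pos: [650.3, -77.9, 140.0]
ee_rot: [0.422, -3.11, -0.001]
force: [-0.3, 0.4, -5.2]
finger_gap: 13.5
grip_force: 35.0
time_s: 6.3
tool_pos: [651.3, -77.9, 141.8]
ee_rot: [0.425, -3.112, 0.0]
force: [-0.3, -0.8, -4.2]
finger_gap: 13.5
grip_force: 35.0
[ 0.4    0.928 -0.7    1.532  0.692  0.942  1.321]
(np.float64(158.2882635871456), np.float64(-92.1812694686121)) (np.float64(187.86086617078428), np.float64(132.72376943723393))
```

View pics/w3.png

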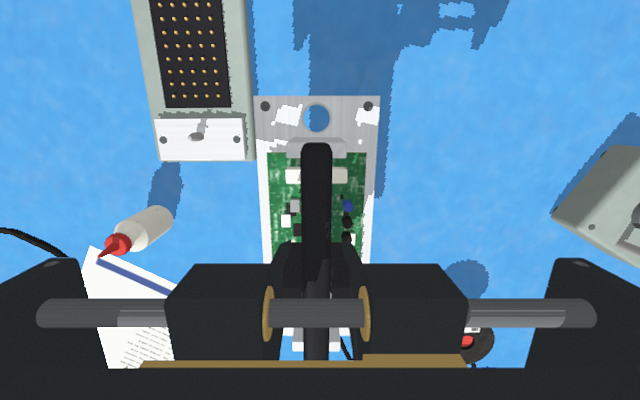

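The base's thin-peg ledge shows at (203,139) with the peg about (196,136); the carrier hangs level with its wide hole at (317,117). I'll shift along the base to see the thick peg the same way.

```bash
python3 -m inch '[0,0.036,0,0,0,0,0, 0,0.036,0,0,0,0,0, 0,0.036,0,0,0,0,0, 0,0.037,0,0,0,0,0, 0,0,0,0,0,0,0]'
python3 -m inch '[0,0,0,0,0,0,0, 0,0,0,0,0,0,0]'
python3 - <<'E'
from h import *
np.set_printoptions(precision=3,suppress=True)
s=env.get_state();print(s['tool_pos'],s['ee_rot'])
snap('wrist','w4.png')
u,v=map(int,proj('wrist',[475,-240,46]));print(u,v)
b=cv2.imread('pics/w4.png');a=cv2.imread('pics/w3.png')
y0=max(0,v-35)
A=cv2.resize(a[100:170,150:250],(800,560)[:2] and (400,280),interpolation=cv2.INTER_CUBIC)
x0=max(0,u-50);B=cv2.resize(b[y0:y0+70,x0:x0+100],(400,280),interpolation=cv2.INTER_CUBIC)
H=cv2.resize(b[85:155,265:365],(400,280),interpolation=cv2.INTER_CUBIC)
print('B origin',x0,y0);cv2.imwrite('pics/pegs.png',np.vstack([np.hstack([A,B]),np.hstack([H,cv2.resize(b,(400,280))])]))
E
```

```text
time_s: 6.85
tool_pos: [504.8, -120.0, 141.7]
ee_rot: [0.421, -3.103, 0.005]
force: [-0.3, -0.6, -4.7]
finger_gap: 13.6
grip_force: 35.0
time_s: 7.05
tool_pos: [513.7, -116.4, 142.9]
ee_rot: [-0.425, 3.109, 0.0]
force: [0.4, 0.3, -4.5]
finger_gap: 13.9
grip_force: 35.0
[ 513.698 -116.365  142.861] [-0.425  3.109  0.   ]
187 124
B origin 137 89
```

View pics/pegs.png

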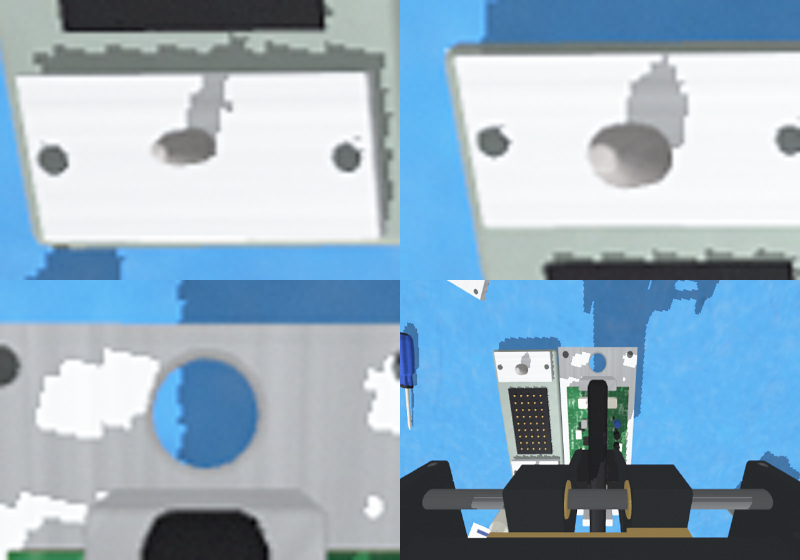

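Thin tip at about px (190.5,137) in w3, thick tip (188.2,128.8) in w4, wide hole rim (317,118) in w4.

Run:
```python
from h import *
np.set_printoptions(precision=4,suppress=True)
M=np.array(optics.camera_params('wrist')['mount']);f,cx,cy,_=campose('wrist')
def rayp(pos,rot,u,v,z):
    W=np.eye(4);W[:3,:3]=R.from_rotvec(rot).as_matrix();W[:3,3]=pos;T=W@M
    d=T[:3,:3]@[(u-cx)/f,(v-cy)/f,1];return (T[:3,3]+d*(z-T[2,3])/d[2])[:2]
p3=([651.3,-77.9,141.8],[.425,-3.112,0]);p4=([513.0,-117,142.],[-.425,3.109,0])
tn=rayp(*p3,190.5,137,46);tn2=rayp(*p3,199.75,139.4,24)
tk=rayp(*p4,188.2,128.75,46);tk2=rayp(*p4,197.1,124,24)
print('thin',tn,tn2,'thick',tk,tk2)
for a,b in((tn,tk),(tn2,tk2)): d=a-b;print((a+b)/2,np.hypot(*d),np.degrees(np.arctan2(d[1],d[0])))
h=rayp(*p4,317,118,112);print('hole',h)
A=R.from_rotvec(p4[1]).as_matrix();print('toolx yaw',np.degrees(np.arctan2(A[1,0],A[0,0])),'hole in tool',A.T[:2,:2]@(h-np.array(p4[0][:2])))
# base yaw by screw rows
for p,l in((p3,[(163,139.75),(236.5,139)]),(p4,[(160,124.5),(234.25,123.5)])):
    a,b=[rayp(*p,*q,24) for q in l];print('ledge dir',np.degrees(np.arctan2(*(b-a)[::-1])),np.hypot(*(b-a)))
```

```text
thin [ 621.7385 -197.2613] [ 625.4661 -197.6696] thick [ 477.6616 -239.1065] [ 474.6985 -241.0662]
[ 549.7001 -218.1839] 150.03057732305646 16.195236885165745
[ 550.0823 -219.3679] 156.88900850102752 16.057836666224496
hole [ 440.3689 -137.3837]
toolx yaw -164.43178772462517 hole in tool [75.4366 -0.1428]
ledge dir 106.10245996273271 68.1998966807027
ledge dir 106.28577576934231 67.85500320285362
```

```bash
python3 -m inch '[0,-0.0028,-0.0358,0,0,0,-0.0105, 0,-0.0028,-0.0358,0,0,0,0, 0,-0.0028,-0.0358,0,0,0,0, 0,0,0,0,0,0,0, 0,0,0,0,0,0,0]'
python3 -m inch '[0,0,0,0.02,0,0,0, 0,0,0,0.013,0,0,0, 0,0,0,0,0,0,0, 0,0,0,0,0,0,0, 0,0,0,0,0,0,0]'
for i in 1 2 3; do python3 -m inch '[0,0,0,0,0,0,0]' | sed -n 2,3p; done
python3 - <<'E'
from h import *
A=R.from_rotvec(env.get_state()['ee_rot']).as_matrix();print(np.degrees(np.arctan2(A[1,0],A[0,0])),A[:,2])
snap('wrist','w5.png');b=cv2.imread('pics/w5.png');cv2.imwrite('pics/w5c.png',cv2.resize(b[80:180,250:390],(700,500),interpolation=cv2.INTER_CUBIC))
E
```

```text
time_s: 7.6
tool_pos: [550.3, -218.2, 141.8]
ee_rot: [-0.439, 3.11, 0.001]
force: [-0.2, 1.2, -4.8]
finger_gap: 13.9
grip_force: 35.0
time_s: 8.1
tool_pos: [550.2, -217.4, 109.9]
ee_rot: [-0.443, 3.109, -0.0]
force: [-0.3, 0.7, -4.2]
finger_gap: 13.4
grip_force: 35.0
tool_pos: [550.0, -217.8, 110.0]
ee_rot: [-0.443, 3.109, -0.001]
tool_pos: [549.8, -217.9, 109.8]
ee_rot: [-0.442, 3.109, -0.001]
tool_pos: [549.6, -218.0, 109.6]
ee_rot: [-0.442, 3.11, -0.0]
-163.80773414484395 [ 6.10455621e-04 -2.14771691e-04 -9.99999791e-01]
```

View pics/w5c.png

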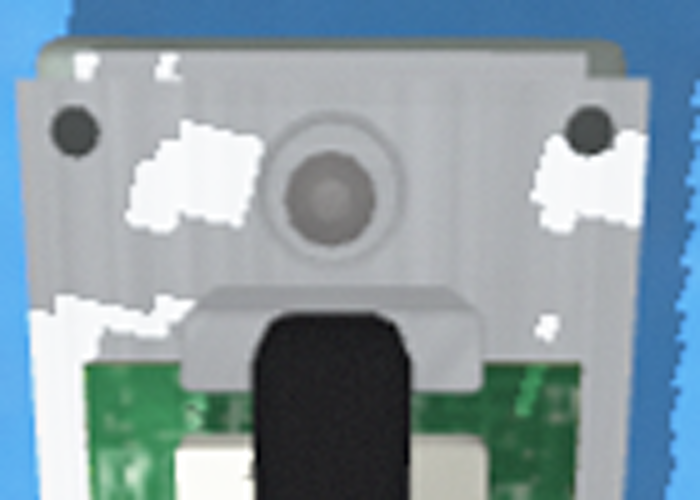

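The thick peg sits well inside the hole: hole centre crop (333,188), tip (330,197). I'll check the residual with parallax.

Run:
```python
from h import *
np.set_printoptions(precision=2,suppress=True)
s=env.get_state();A=R.from_rotvec(s['ee_rot']).as_matrix()
p=ray('wrist',316,119.3,46);h=ray('wrist',316.6,117.6,79.8)
print(p,h,'tool shift needed',A.T@(p-h)*[1,1,0], s['tool_pos'])
```

```text
[ 478.   -239.56   46.  ] [ 476.9  -239.48   79.8 ] tool shift needed [-1.03 -0.37  0.  ] [ 549.56 -217.98  109.46]
```

```bash
python3 -m inch '[0,-0.0006,-0.0002,0.01,0,0,0, 0,0,0,0.01,0,0,0, 0,0,0,0.008,0,0,0, 0,0,0,0.003,0,0,0, 0,0,0,0,0,0,0]'
python3 -m inch '[0,0,0,0.003,0,0,0, 0,0,0,0.003,0,0,0, 0,0,0,0.002,0,0,0, 0,0,0,0,0,0,0]'
```

```text
time_s: 8.95
tool_pos: [549.7, -217.7, 77.3]
ee_rot: [0.443, -3.109, -0.001]
force: [-0.0, -0.3, -4.4]
finger_gap: 13.3
grip_force: 35.0
time_s: 9.35
tool_pos: [549.9, -218.0, 70.0]
ee_rot: [0.442, -3.11, -0.0]
force: [-0.7, 0.2, -4.5]
finger_gap: 13.9
grip_force: 35.0
```

```bash
python3 -m inch '[0,0,0,0.002,0,0,0, 0,0,0,0.0015,0,0,0, 0,0,0,0,0,0,0, 0,0,0,0,0,0,0]'
python3 -m inch '[0,0,0,0.001,0,0,0, 0,0,0,0,0,0,0, 0,0,0,0,0,0,0]'
```

```text
time_s: 9.75
tool_pos: [550.1, -217.9, 66.7]
ee_rot: [-0.443, 3.11, -0.0]
force: [-0.3, -0.2, -3.8]
finger_gap: 13.9
grip_force: 35.0
time_s: 10.05
tool_pos: [550.3, -217.9, 66.3]
ee_rot: [-0.443, 3.11, -0.001]
force: [-2.8, -0.1, 2.7]
finger_gap: 13.1
grip_force: 35.0
```

Seated: the contact force reversed at the expected height. Release and retreat.

```bash
python3 -m inch '[0.6,0,0,0,0,0,0, 0.6,0,0,0,0,0,0, 0.6,0,0,0,0,0,0, 0.6,0,0,0,0,0,0, 0.6,0,0,0,0,0,0]'
python3 -m inch '[0.6,0,0,-0.01,0,0,0, 0.6,0,0,-0.03,0,0,0, 0.6,0,0,-0.04,0,0,0, 0.6,0,0,-0.04,0,0,0, 0.6,0,0,0,0,0,0]'
python3 - <<'E'
from h import *
np.set_printoptions(precision=1,suppress=True)
s=env.get_state();A=R.from_rotvec(s['ee_rot']).as_matrix();t=np.array(s['tool_pos'])
for c in('scene','side','wrist'):
    snap(c,c+'_6.png')
    print(c,[(round(d['score'],2),np.array(d['xyz'])) for d in optics.search_frame('carrier_handle',c)+optics.search_frame('plunger_top',c)])
print(t,A.T@(np.array([574,223,110])-t),s['joints'])
a=cv2.imread('pics/scene_6.png');b=cv2.imread('pics/wrist_6.png')
cv2.imwrite('pics/seat.png',np.hstack([cv2.resize(a[150:310,250:450],(400,320)),cv2.resize(b,(400,320))]))
E
```

```text
time_s: 10.55
tool_pos: [550.2, -217.9, 65.7]
ee_rot: [-0.443, 3.11, 0.0]
force: [1.0, 0.4, -0.3]
finger_gap: 51.2
grip_force: 0.0
time_s: 11.05
tool_pos: [553.8, -217.6, 191.8]
ee_rot: [-0.441, 3.1, -0.005]
force: [-0.3, -0.3, -0.1]
finger_gap: 53.2
grip_force: 0.0
scene [(0.59, array([ 531.5, -230.3,   40.2])), (0.57, array([ 301.8, -347.5,   19.2])), (0.15, array([ 715.2, -239.2,   42.2]))]
side [(0.65, array([540.1, 427.5,  10.3])), (0.63, array([ 546.7, -238.3,   38.8])), (0.63, array([ 318. , -346.8,   11.9])), (0.18, array([ 525.7, -256.1,   19.4])), (0.47, array([569.5, 217.5,  73.8]))]
wrist [(0.91, array([ 533.4, -223.3,   33.2])), (0.56, array([ 396.6, -333.2,   13. ]))]
[ 553.8 -217.6  191.8] [-141.5  417.8   81.3] [ 0.7  0.8 -0.8  1.7  0.7  0.9  1.5]
```

View pics/seat.png

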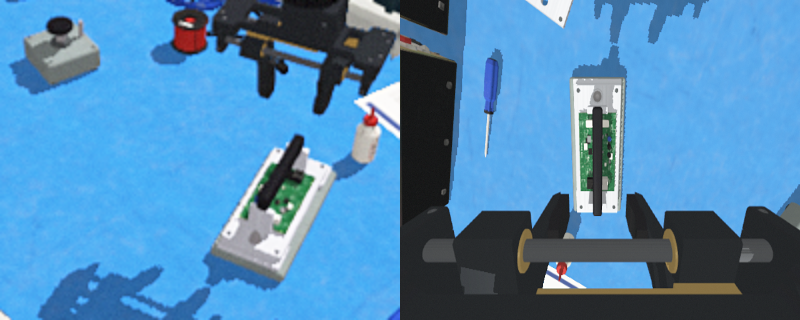

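The carrier sits flat on the base and the wide hole is over the thick peg, as the wrist view shows. Now over to the pod, closing the fingers.

```bash
python3 -m inch '[0,-0.0129,0.038,0,0,0,0, 0,-0.0129,0.038,0,0,0,0, 0,-0.0129,0.038,0,0,0,0, 0,-0.0129,0.038,0,0,0,0, 0,-0.0129,0.038,0,0,0,0]' 20
python3 -m inch '[0,-0.0129,0.038,0,0,0,0, 0,-0.0129,0.038,0,0,0,0, 0,-0.0129,0.038,0,0,0,0, 0,-0.0129,0.038,0,0,0,0, 0,0,0,0,0,0,0]'
python3 -m inch '[0,0,0,0,0,0,0, 0,0,0,0,0,0,0, 0,0,0,0,0,0,0, 0,0,0,0,0,0,0, 0,0,0,0,0,0,0]'
python3 - <<'E'
from h import *
np.set_printoptions(precision=2,suppress=True)
im=snap('wrist','w7.png');u,v=proj('wrist',[574,222,78]);print(u,v)
m=(im.max(2)<60).astype(np.uint8);n,l,st,c=cv2.connectedComponentsWithStats(m)
for i in range(1,n):
    if st[i,4]>300: print(st[i],c[i],ray('wrist',*c[i],76))
s=env.get_state();print(s['tool_pos'],s['ee_rot'])
print([(d['score'],np.array(d['xyz'])) for d in optics.search_frame('plunger_top','wrist')])
E
```

```text
time_s: 12.0
tool_pos: [558.8, -15.9, 185.3]
ee_rot: [0.442, -3.11, -0.0]
force: [0.4, -0.0, 0.5]
finger_gap: 15.0
grip_force: 0.0
time_s: 12.5
tool_pos: [565.2, 151.5, 186.3]
ee_rot: [-0.458, 3.106, 0.011]
force: [0.1, 0.2, 1.1]
finger_gap: 0.5
grip_force: 0.0
time_s: 13.0
tool_pos: [566.3, 141.9, 185.7]
ee_rot: [0.44, -3.111, 0.001]
force: [0.0, 0.5, -0.4]
finger_gap: 0.8
grip_force: 0.0
392.6399891918563 230.2259483011255
[507 205  32  34 313] [517.8  217.08] [527.74 335.16  76.  ]
[ 516  207   50   46 1039] [545.76 232.77] [534.92 369.8   76.  ]
[ 374  211   41   40 1272] [393.91 230.66] [574.72 224.17  76.  ]
[  162   241   153   119 10446] [249.71 308.28] [703.72 105.94  76.  ]
[ 318  241  124  113 9575] [380.13 304.42] [659.57 240.59  76.  ]
[    0   259   640   141 36954] [324.37 355.79] [743.43 202.62  76.  ]
[566.3  142.19 185.76] [-0.44  3.11 -0.  ]
[(0.7, array([574.3, 222. ,  76.9]))]
```

```bash
python3 -m inch '[0,-0.0151,0.0375,0,0,0,0, 0,-0.0151,0.0376,0.01,0,0,0, 0,0,0,0.04,0,0,0, 0,0,0,0.036,0,0,0, 0,0,0,0,0,0,0]'
python3 -m inch '[0,0,0,0,0,0,0, 0,0,0,0,0,0,0, 0,0,0,0,0,0,0]'
python3 -m inch '[0,0,0,0,0,0,0]'
```

```text
time_s: 13.6
tool_pos: [571.4, 221.4, 95.4]
ee_rot: [0.443, -3.102, 0.006]
force: [-1.0, -0.2, 0.3]
finger_gap: 0.3
grip_force: 0.0
time_s: 13.9
tool_pos: [575.4, 224.0, 101.8]
ee_rot: [-0.441, 3.107, 0.002]
force: [-0.4, -0.4, 1.2]
finger_gap: 0.4
grip_force: 0.0
time_s: 14.0
tool_pos: [575.1, 223.7, 101.3]
ee_rot: [-0.441, 3.108, 0.001]
force: [0.6, -0.5, 0.6]
finger_gap: 0.7
grip_force: 0.0
```

```bash
python3 -m inch '[0,0,0,0.006,0,0,0, 0,0,0,0.006,0,0,0, 0,0,0,0.005,0,0,0, 0,0,0,0.003,0,0,0, 0,0,0,0,0,0,0]'
python3 -m inch '[0,0,0,0.002,0,0,0, 0,0,0,0.002,0,0,0, 0,0,0,0.001,0,0,0, 0,0,0,0.001,0,0,0, 0,0,0,0,0,0,0]'
python3 -m inch '[0,0,0,0,0,0,0, 0,0,0,0,0,0,0]'
```

```text
time_s: 14.5
tool_pos: [573.9, 223.4, 79.1]
ee_rot: [0.443, -3.109, 0.0]
force: [0.7, -0.1, -0.5]
finger_gap: 0.4
grip_force: 0.0
time_s: 15.0
tool_pos: [574.3, 223.6, 74.0]
ee_rot: [-0.443, 3.11, 0.0]
force: [-1.7, -0.3, 4.2]
finger_gap: 0.7
grip_force: 2.3
time_s: 15.2
tool_pos: [574.3, 223.6, 73.9]
ee_rot: [-0.443, 3.11, 0.0]
force: [-1.8, -0.1, 3.9]
finger_gap: 0.3
grip_force: 2.4
```

```bash
python3 -m inch '[0,0,0,0.0015,0,0,0, 0,0,0,0.0015,0,0,0, 0,0,0,0.0015,0,0,0, 0,0,0,0.0005,0,0,0, 0,0,0,0,0,0,0]'
python3 -m inch '[0,0,0,0,0,0,0, 0,0,0,0,0,0,0, 0,0,0,0,0,0,0, 0,0,0,0,0,0,0]'
```

```text
time_s: 15.7
tool_pos: [574.3, 223.6, 69.1]
ee_rot: [-0.443, 3.11, 0.0]
force: [-2.4, -0.7, 7.9]
finger_gap: 0.5
grip_force: 3.6
time_s: 16.1
tool_pos: [574.3, 223.6, 69.2]
ee_rot: [-0.443, 3.11, 0.0]
force: [-1.3, -0.7, 6.4]
finger_gap: 0.8
grip_force: 3.5
```

One more mm to reach half-way, then hold and hand in.

```bash
python3 -m inch '[0,0,0,0.001,0,0,0, 0,0,0,0,0,0,0, 0,0,0,0,0,0,0, 0,0,0,0,0,0,0, 0,0,0,0,0,0,0]'
python3 -m inch '[0,0,0,0,0,0,0, 0,0,0,0,0,0,0, 0,0,0,0,0,0,0]'
python3 -c "
from h import *
print(ticket.hand_in())"
```

```text
time_s: 16.6
tool_pos: [574.3, 223.6, 68.2]
ee_rot: [-0.443, 3.11, 0.0]
force: [-1.0, -0.2, 8.3]
finger_gap: 0.8
grip_force: 3.8
time_s: 16.9
tool_pos: [574.3, 223.6, 68.2]
ee_rot: [-0.443, 3.11, 0.0]
force: [-1.9, -0.7, 7.5]
finger_gap: 0.3
grip_force: 3.8
the job is handed in; nothing more can be done
None
```

I seated the carrier on the base pegs and let it go, then handed the job in at 16.9 s with the closed gripper holding the plunger about half-way (fingertips 68.2 mm above the bench, about 8 N); the hand-in returned no verdict.

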